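# Slide the measuring cylinder under the spout

### The arm

A 6-joint arm with a two-finger parallel gripper is mounted at the origin on a cart in front of the work surface, level with it; the furniture and walls round the work are solid. World frame = base frame: x ahead of the robot, y to its left, z up, the work surface at z = 0. Lengths are in m, angles in rad, forces in N, time in s.
With the tool pointing down it reaches from about 0.25 to 0.8 m from the base axis. Payload 8.5 kg.
Tool frame: the origin (TCP) lies on the centre line of the jaws, within the pads' length; the fingertips stand 8 mm ahead of it and the grasp point (between the pads) lies 11 mm behind it; z points along the fingers, y is the line along which they close (so a half turn about z gives the same grasp; the last joint's range is limited). The gripper opens to 85 mm and grips with 20 to 120 N. Pads are 22 mm wide; open, the fingers measure 114 mm over their backs; the gripper's body (76 mm by 85 mm) begins 54 mm behind the grasp point. The pads swing forward as they close: fully open they stand 13 mm farther back than shut.
Start: joints at [-1.305, 0.238, -0.013, 1.319, 0, 1.571], TCP at [0.138, -0.507, 0.214] pointing down, gripper open.
Joint ranges: [-2.66, 2.66], [-1.03, 1.9], [-1.14, 1.46], [-1.82, 2.27], [-1.45, 1.34], [-3.14, 3.14]. Speed limits (rad/s): [2.22, 2.22, 2.79, 3.14, 3.14, 3.14].

### API

Orientations are given as a unit quaternion [w, x, y, z].
In Python, from plant import r gives the robot as it stands.
- The arm moves only by the tool move_arm, never from a script. Its argument "commands" is one flat list of numbers, 5 for each row, row after row: the shift along the tool's x, y, z in mm, then the turn about the tool's z in degrees, then the closure, from 0 (fully open) to 1 (shut). A call has exactly 10 rows; each row shifts and turns the commanded pose from where the row before left it, along the tool's axes as they then stand; what a row does not reach is not made up. A row lasts 1/8 s, in which the tool goes at most 62.5 mm and 10.7 degrees, less where a joint would pass 70% of its speed; a pose out of reach is approached as far as the arm can. A call is refused whole if a number of a shift passes 62.5 or a number of a turn 10.7, either way. A call with a gripper value outside its range is refused whole. The fingers move at their own pace and stop on an object; "newtons" is the grip in N (left out, the last holds). Time passes only in rows, so rows that do not move let the fingers close, or fill a call up. It gives the time, the measured TCP pose, the force, the opening and the grip force at its end, in the units of the state.
- r.sense(): the state, without advancing time (a new reading comes with each control period).
- r.grab_frame(name): name is "scene" or "top" or "wrist"; returns a dict with "pixels" (400x640x3 uint8, blue, green, red), "range_z" (400x640 float32, m along the optical axis (not along the pixel's ray), 0 where there is no reading), "mtx" (3x3 intrinsics, pixels), "rvec" (rotation vector, rad) and "tvec" (3), from world to camera coordinates, as OpenCV has them. Camera axes: x right, y down, z forward; pixel columns grow to the right and rows downward; lengths in m; the calibration is good to about 2 mm. The wrist camera is an equidistant fisheye: a pixel r from the principal point sees the ray r / f radians off the axis. A picture is of the moment at which its call begins.
- r.hand_in(): hands the job in; it is judged then, once.
The state is a dict: "clock": time; "qpos": joint angles; "qd": joint speeds; "tau": joint torques, N m; "position": TCP position; "tcp_rot": TCP orientation; "ft_force": force on the tool from outside, world axes, zero at the start; "torque": the same for the moment, N m; "width": finger opening in m; "grasp_force": force on a finger pad.
Only numpy, scipy, OpenCV 4.12 (cv2) and the standard library are available. Lean on these libraries where they do the work, as an engineer would, in place of code of your own. Each camera call takes 0.05 s, during which the arm holds its last target. There are 200 camera calls.

### The job

Slide the smaller measuring cylinder along the bench into the filling station, past the two sprung catches and gently up against the back stop, so that it stands upright under the spout. Push it low down, by its foot only: do not touch the glass tube, lift it or tip it. Leave the large cylinder and the conical flask where they stand, and let go at the end.

Things in the scene. Friction and masses are not known exactly. Their poses are not given: they have to be found in the camera images.
- small_cylinder: the smaller of two glass measuring cylinders, 190 mm tall, about 0.3 kg, loose. Round grey plastic foot, 47 mm across with an upright wall 18 mm high. Origin: centre of the underside, on the bench; z up along the tube. A gripper held plumb at the foot would hit the tube above, so lean it back, away from the tube, by about 30 to 45 degrees.
- small_cylinder_tube: the glass tube of the smaller cylinder, rigid on its foot: 24 mm outer diameter, up to 190 mm height; near the foot it widens to a short cone. Origin and axes the same as small_cylinder (centre of the underside). The robot must not touch it.
- station: filling station fixed to the bench: low aluminium U, 250 mm steel post behind it, spout tip 208 mm above the seat. Origin: on the bench at the seat's centre, where the centre of the foot must come; -x is the open mouth, x points to the back stop, z up. Side rails: inner faces at y = -26 and 26 mm, x = -20 to 32 mm, 18 mm high. The cylinder slides on the bench itself.
- large_cylinder: the larger measuring cylinder, 240 mm tall, six-sided foot 56 x 49 mm; bystander. Origin: centre of its underside, z up.
- conical_flask: conical flask, 58 mm wide at the base, 105 mm tall; bystander. Origin: centre of its underside, z up.
- station_stop (a point): centre of the flat front face of the station's back stop, 23.5 mm behind the seat's centre, 11 mm above the bench; the stop is 22 mm high. The foot's edge comes to rest against it. It is rigid: push gently, more than 30 N would break the foot.
- station_mouth (a point): point on the bench on the station's middle line, 60 mm in front of the seat's centre, with axes as the station. Between it and the seat stand two sprung catches: white rollers, 6 mm radius, 20 mm high, at station x = -18, y = -25.5 and 25.5 mm (gap 39 mm). They give way outwards and close behind the foot; passing takes about 5 to 10 N. Grey housings beside them reach to x = -28 mm.

How it is judged:
At the end, for the whole second after the job is handed in: The smaller measuring cylinder stands at rest and upright on the bench (within 0.06 rad) in the station's seat, behind the catches and against the back stop: its foot's centre within 5 mm of the seat's centre along the station's x and 6 mm along its y, and the robot has let go (x of small_cylinder in the frame of station between -0.005 and 0.004 m and y of small_cylinder in the frame of station between -0.006 and 0.006 m and height (world z) of small_cylinder below 0.003 m and angle between small_cylinder's own z axis and vertical below 0.06 rad and linear speed of small_cylinder below 0.02 m/s); the robot touches nothing.
It fails at once if the robot touched the small cylinder's glass tube (over 1 N) instead of its foot (contact force between any of the fingers, the arm and small_cylinder_tube above 1 N).
It fails at once if the small cylinder was lifted more than 8 mm off the bench (height (world z) of small_cylinder above 0.008 m).
It fails at once if the small cylinder was tipped more than 0.25 rad (angle between small_cylinder's own z axis and vertical above 0.25 rad).
It fails at once if the small cylinder was pressed into the station with more than 30 N (contact force between small_cylinder and station above 30 N).
It fails at once if the large cylinder or the conical flask was pushed more than 15 mm or tipped (distance of any of large_cylinder, conical_flask from where it was at the start of the episode above 0.015 m or angle between any of large_cylinder, conical_flask's own z axis and vertical above 0.25 rad).
It also fails if it takes over 51 s, if anything falls off the work surface, if the arm or the gripper's body presses on something with over 40 N, if the wrist force passes 120 N, or if a joint passes its speed limit or range.

## Working session

There is one attempt and no reset: what is moved stays moved. The work goes in short steps, Python scripts to look and compute and a tool call to move; the robot and the scene stay as the last step left them, time stands still between calls to the robot, and variables do not carry over. Pictures are saved under pics/ and viewed, at most 10 in all, crops included, and the job is handed in when it is done.

Besides the shell and the picture viewer there is one more tool, called as name(argument=value, ...) on one line, values as JSON. move_arm: Moves the arm, as the interface text tells. Its arguments: {"type":"object","properties":{"commands":{"type":"array","items":{"type":"number"}},"newtons":{"type":"number"}},"required":["commands"]}

```bash
mkdir -p pics
python3 - <<'E'
from plant import r
import cv2,numpy as np
for n in("scene","top"):
    f=r.grab_frame(n); cv2.imwrite(f"pics/{n}0.png",f["pixels"]); np.savez(f"{n}0.npz",**f)
    R=cv2.Rodrigues(np.array(f["rvec"]))[0]; print(n,(-R.T@np.ravel(f["tvec"])).round(3),R.round(2).tolist(),f["mtx"].tolist())
s=r.sense();print(s)
E
```

```text
scene [0.039 0.614 0.492] [[-0.7, -0.72, 0.01], [-0.38, 0.36, -0.86], [0.61, -0.6, -0.52]] [[460.51276362730664, 0.0, 323.3635741533274], [0.0, 460.51276362730664, 198.80507383815404], [0.0, 0.0, 1.0]]
top [0.415 0.1   0.869] [[-0.03, -1.0, 0.0], [-0.98, 0.03, -0.2], [0.2, -0.01, -0.98]] [[393.35376036059716, 0.0, 323.2261692218364], [0.0, 393.35376036059716, 191.8825644701547], [0.0, 0.0, 1.0]]
{'clock': 0.1, 'qpos': array([-1.30503861e+00,  2.38714969e-01, -1.41563670e-02,  1.31920360e+00,
        1.80612323e-05,  1.57083733e+00]), 'qd': array([ 8.85659775e-04, -1.71582366e-03,  2.74367751e-03, -7.29739861e-04,
        4.20757373e-04, -5.56679462e-05]), 'tau': array([-7.00581950e-04, -5.39721608e+01,  3.46998274e+01,  1.35206315e-02,
       -2.24087228e-05, -2.08577552e-05]), 'position': array([ 0.13778932, -0.50619089,  0.21385027]), 'tcp_rot': array([-6.34861538e-04,  9.91187101e-01,  1.32467816e-01, -7.57620076e-05]), 'ft_force': array([-0.36940063,  0.19581411, -0.01935505]), 'torque': array([ 0.03166329, -0.00535383,  0.05329745]), 'grasp_force': 0.0, 'width': 0.08535350860701582}
```

View pics/scene0.png

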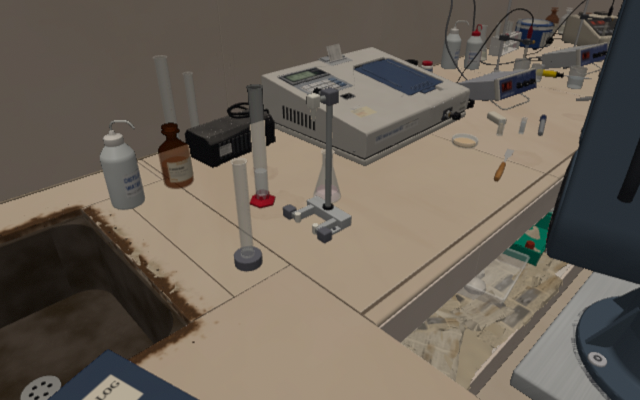

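View pics/top0.png

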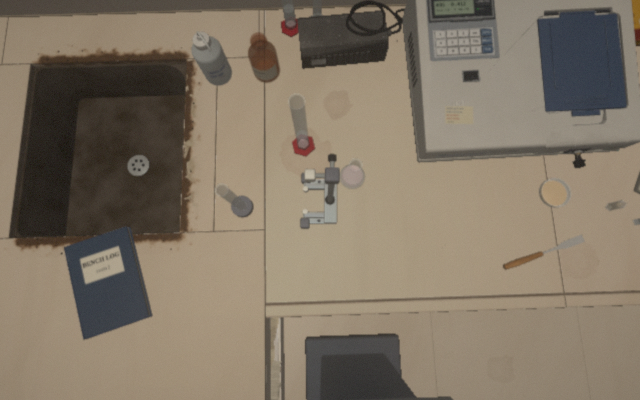

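The top view shows the small cylinder's foot at about (241,206), with the station at (303–338,170–228). The station's mouth faces left (world +y), and the big cylinder at (303,146) and the flask at (352,176) stand beside it. Moves can't tilt the tool, so I plan to push plumb with the outer back of one open finger. It stands about 15 mm proud of the gripper body, which keeps the tube clear.

```bash
cat > h.py <<'E'
import cv2,numpy as np
def cam(f): 
    R=cv2.Rodrigues(np.array(f["rvec"]))[0]; return R,-R.T@np.ravel(f["tvec"])
def ray(f,u,v,z):
    R,c=cam(f); p=np.c_[np.ravel(u),np.ravel(v),np.ones(np.size(u))]@np.linalg.inv(f["mtx"]).T@R
    return c+p*((z-c[2])/p[:,2])[:,None]
def cloud(f):
    R,c=cam(f); v,u=np.mgrid[:400,:640]; z=f["range_z"]
    p=(np.stack([u,v,np.ones_like(u)],-1)@np.linalg.inv(f["mtx"]).T)*z[...,None]
    return p@R+c
E
python3 - <<'E'
from h import *
f=dict(np.load("top0.npz")); P=cloud(f)
im=f["pixels"]
c=cv2.resize(im[125:240,215:375],None,fx=5,fy=5,interpolation=cv2.INTER_CUBIC); cv2.imwrite("pics/topc.png",c)
z=P[...,2]
sub=z[160:236:4,296:348:4]; print((sub*1000).astype(int))
print((z[196:216:3,226:262:3]*1000).astype(int))
E
```

```text
[[ -1   2   1   1   1   2   1   2 242 249 244   2   0]
 [  1   0   2   2   1   1   1   2   3 246   0   2   3]
 [  1   5   1   2   2   0   2   2 254 256 254   1  33]
 [  2   1  21 253 258   2   4   0 254 256 254  10  43]
 [  1   3  24 254 253 246 245 247 255 254 254  12  35]
 [  1   2  22 244 243   6  11   6 255 254 254   5  27]
 [  2   3  18  18  18  17  18  20 182 200  22   0  10]
 [  0   0  20  19  15  15  14  19 153 165  22   3   1]
 [  2   0   3   0   2   3   0   2 119 127  23   0   0]
 [  1  -2   0   1   1   3   2   0  80  85  23   1   0]
 [  0  -1  -2   1   2   0   2   4  36  30  21   0   2]
 [  0   1   1   2   2   1   0  19  22  25  24   0   2]
 [  2   2   2   2  -2   2   3  19  24  24  21   1   5]
 [  1   0  22  20  19  17  19  24  25  24  22   0   0]
 [ -1  -1  18  19  16  19  18  21 868  23  22   1   1]
 [  0   0  24  23   6   6   7  23  21  24  23  -1   0]
 [  1  16  23  21   1   5   2   2   1   0   1   1   0]
 [  1   3   1   2   1   2   0   0  -1   0   0   3   2]
 [  3   1   0   1   0   0  -1   0   3   1   0   0   0]]
[[174 162 151 128  97  18  16   2   0   1  -2   1]
 [149 146 135 120 100  70  17  21  20   3   0  -1]
 [  0 110 115 107  91  68  39  17  20   0   1   0]
 [ -1   0  20  83  75  57  41  22  20   4   0   2]
 [  0   2  18  18  45  42  25  16  16   0   3   1]
 [  0   0   2  18  16  16  19  19  15   1   0   2]
 [  2  -1  -1   1  18  19  17  18   1   1   0  -1]]
```

View pics/topc.png

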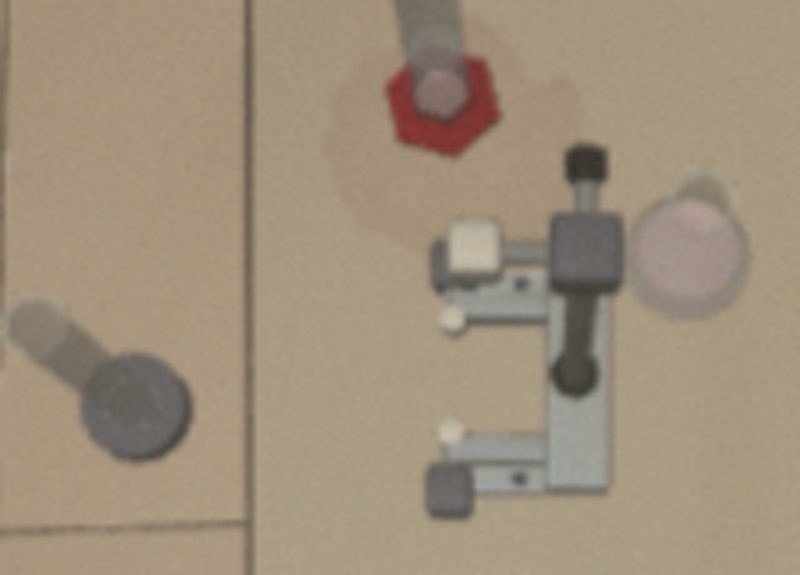

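The crop shows the rollers at about (453,320) and (451,433), the stop's front edge at x≈548, and the foot disc at (137,406) with radius ≈ 54.

Run:
```python
from h import *
f=dict(np.load("top0.npz")); P=cloud(f); im=f["pixels"]
px=lambda x,y:(215+(x+.5)/5-.5,125+(y+.5)/5-.5)
g=im.astype(int).min(-1)
def cen(x,y,z,r=4):
    u,v=map(lambda t:int(round(t)),px(x,y)); w=np.clip(im[v-r:v+r+1,u-r:u+r+1].astype(float).min(-1)-150,0,None)
    a,b=np.mgrid[v-r:v+r+1,u-r:u+r+1]; return ray(f,(w*b).sum()/w.sum(),(w*a).sum()/w.sum(),z)[0]
for q in((453,320),(451,433)): print("roller manual",ray(f,*px(*q),.02)[0].round(4),"cen",cen(*q,.02).round(4))
print("stop face",[ray(f,*px(*q),.022)[0].round(4) for q in((548,322),(548,435))])
print("rail faces",[ray(f,*px(*q),.018)[0].round(4) for q in((500,323),(500,434))])
print("foot manual",ray(f,*px(137,406),.018)[0].round(4))
m=(P[...,2]>.011)&(P[...,2]<.026); m[:, :226]=0;m[:,260:]=0;m[:185]=0;m[225:]=0
p=P[m]; print(len(p)); h=cv2.convexHull((p[:,:2]*1e4).astype(np.float32)); print("foot cloud",np.array(cv2.minEnclosingCircle(h)[0])/1e4,cv2.minEnclosingCircle(h)[1]/1e4)
d=dict(np.load("scene0.npz")); Q=cloud(d)
m=(Q[...,2]>.008)&(Q[...,2]<.026); m[:,:225]=0;m[:,270:]=0;m[:235]=0;m[275:]=0
h=cv2.convexHull((Q[m][:,:2]*1e4).astype(np.float32)); print("scene foot",np.array(cv2.minEnclosingCircle(h)[0])/1e4,cv2.minEnclosingCircle(h)[1]/1e4)
```

```text
roller manual [0.596  0.1327 0.02  ] cen [0.5972 0.1334 0.02  ]
roller manual [0.5457 0.1347 0.02  ] cen [0.5455 0.1351 0.02  ]
stop face [array([0.5933, 0.0909, 0.022 ]), array([0.5431, 0.0925, 0.022 ])]
rail faces [array([0.5944, 0.112 , 0.018 ]), array([0.5449, 0.1134, 0.018 ])]
foot manual [0.5624 0.272  0.018 ]
237
foot cloud [0.56356895 0.27336328] 0.023564820861816407
scene foot [0.55845908 0.27732827] 0.0238146240234375
```

move_arm(commands=[0, 0, -36, -10, 0, 0, 0, -36, -10, 0, 0, 0, -36, -10, 0, 0, 0, -36, -10, 0, 0, 0, 0, -10, 0, 0, 0, 0, -10, 0, 0, 0, 0, -10, 0, 0, 0, 0, -10, 0, 0, 0, 0, -10, 0, 0, 0, 0, -10, 0])

```text
clock: 1.35
position: [0.1379, -0.5064, 0.358]
tcp_rot: [-0.0, 0.533, 0.846, 0.0]
ft_force: [0.1, -0.1, 0.5]
width: 0.0854
grasp_force: 0.0
```

move_arm(commands=[0, 0, 0, -10, 0, 0, 0, 0, -10, 0, 0, 0, 0, -10, 0, 0, 0, 0, -10, 0, 0, 0, 0, -10, 0, 0, 0, 0, -10, 0, 0, 0, 0, -10, 0, -20, 34, 0, 0, 0, -20, 34, 0, 0, 0, -20, 34, 0, 0, 0])

```text
clock: 2.6
position: [0.1886, -0.3983, 0.358]
tcp_rot: [-0.0, -0.045, 0.999, 0.0]
ft_force: [-0.8, 0.5, -0.6]
width: 0.0854
grasp_force: 0.0
```

move_arm(commands=[-22, 37, 0, 0, 0, -22, 37, 0, 0, 0, -22, 37, 0, 0, 0, -22, 37, 0, 0, 0, -22, 37, 0, 0, 0, -22, 37, 0, 0, 0, -22, 37, 0, 0, 0, -22, 37, 0, 0, 0, -22, 37, 0, 0, 0, -22, 37, 0, 0, 0])

```text
clock: 3.85
position: [0.374, -0.0096, 0.3583]
tcp_rot: [-0.0, -0.046, 0.999, -0.0]
ft_force: [0.7, 0.1, -1.1]
width: 0.085
grasp_force: 0.0
```

move_arm(commands=[-22, 37, 0, 0, 0, -22, 37, 0, 0, 0, -22, 37, 0, 0, 0, -22, 37, 0, 0, 0, -22, 37, 0, 0, 0, -22, 37, 0, 0, 0, -22, 37, 0, 0, 0, -21, 37, 0, 0, 0, -21, 37, 0, 0, 0, -19, 37, 0, 0, 0])

```text
clock: 5.1
position: [0.5545, 0.3783, 0.3579]
tcp_rot: [-0.0, -0.046, 0.999, -0.0]
ft_force: [0.2, -1.2, 0.1]
width: 0.0854
grasp_force: 0.0
```

Run:
```python
from plant import r
from h import *
s=r.sense(); print(s["position"],s["qpos"].round(2),s["ft_force"])
a=r.grab_frame("wrist")["pixels"]; b=r.grab_frame("top")["pixels"]; c=r.grab_frame("scene")["pixels"]
cv2.imwrite("pics/m1.png",np.hstack([np.vstack([cv2.resize(a,(400,250)),cv2.resize(b[100:350,100:500],(400,250))]),c[20:420,60:460][:380].repeat(1,0) if 0 else cv2.resize(c,(400,500))]))
```

```text
[0.55450067 0.37831549 0.35790818] [0.6  0.55 0.84 1.86 0.   0.51] [ 0.22859164 -1.20752055  0.07665008]
```

View pics/m1.png

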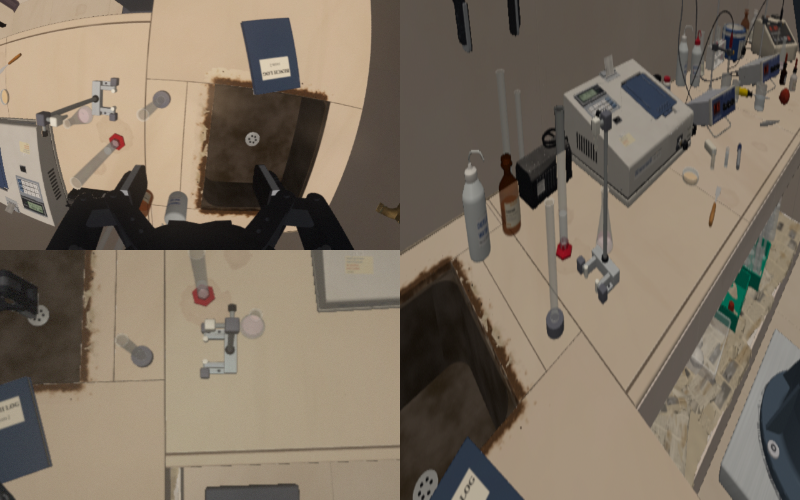

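The montage shows the cylinder untouched, with the gripper standing beyond it over the sink. The finger linkages seem to bulge outward, so I'll lower the tool beside the cylinder and measure the gripper's profile from depth before touching anything.

move_arm(commands=[0, 15, 0, 0, 0, 0, 15, 0, 0, 0, 0, 0, 0, 0, 0, 0, 0, 30, 0, 0, 0, 0, 30, 0, 0, 0, 0, 30, 0, 0, 0, 0, 30, 0, 0, 0, 0, 30, 0, 0, 0, 0, 30, 0, 0, 0, 0, 20, 0, 0])

```text
clock: 6.5
position: [0.5508, 0.4057, 0.1577]
tcp_rot: [-0.0, -0.045, 0.999, -0.0]
ft_force: [-0.4, -0.3, -0.9]
width: 0.0853
grasp_force: 0.0
```

Run:
```python
from plant import r
from h import *
from scipy.spatial.transform import Rotation as Ro
s=r.sense(); q=s["tcp_rot"]; T=Ro.from_quat([*q[1:],q[0]])
print(s["position"])
np.set_printoptions(linewidth=150,suppress=True)
f=r.grab_frame("scene"); cv2.imwrite("pics/g.png",f["pixels"])
P=cloud(f); t=T.inv().apply(P.reshape(-1,3)-s["position"])*1000
m=(abs(t[:,0])<90)&(abs(t[:,1])<95)&(t[:,2]<20)&(t[:,2]>-200)
t=t[m]
for z in range(-200,20,10):
    a=t[(t[:,2]>=z)&(t[:,2]<z+10)]
    if len(a)>3: 
        o=[a[(a[:,1]>lo)&(a[:,1]<lo+12)][:,0] for lo in range(-90,90,12)]
        print(z,len(a),"y",np.percentile(a[:,1],[1,99]).round(),"xmin/max by y-bin",[(int(i.min()),int(i.max())) if len(i) else 0 for i in o])
```

```text
[0.55083742 0.40565671 0.15772353]
-200 568 y [-21.  33.] xmin/max by y-bin [0, 0, 0, 0, 0, (20, 26), (26, 33), (30, 35), (25, 34), (14, 29), (-8, 16), 0, 0, 0, 0]
-190 855 y [-30.  38.] xmin/max by y-bin [0, 0, 0, 0, (4, 20), (13, 33), (28, 39), (30, 40), (26, 40), (-26, 36), (-21, 28), 0, 0, 0, 0]
-180 662 y [-26.  39.] xmin/max by y-bin [0, 0, 0, 0, 0, (23, 33), (33, 39), (37, 40), (34, 40), (23, 36), (-11, 27), 0, 0, 0, 0]
-170 627 y [-25.  40.] xmin/max by y-bin [0, 0, 0, 0, 0, (23, 33), (33, 39), (36, 40), (34, 40), (23, 36), (-10, 27), 0, 0, 0, 0]
-160 613 y [-26.  39.] xmin/max by y-bin [0, 0, 0, 0, 0, (23, 33), (33, 38), (37, 40), (33, 39), (23, 35), (-11, 27), 0, 0, 0, 0]
-150 367 y [-24.  39.] xmin/max by y-bin [0, 0, 0, 0, 0, (23, 33), (33, 38), (34, 40), (32, 38), (9, 35), (-8, 26), 0, 0, 0, 0]
-140 659 y [-62.  69.] xmin/max by y-bin [0, 0, (-11, 16), (-2, 7), (5, 13), (11, 14), (11, 14), (10, 13), (10, 14), (8, 14), (-6, 14), (-2, 9), (-12, 14), (-10, 14), 0]
-130 1090 y [-65.  71.] xmin/max by y-bin [0, (12, 13), (-11, 16), (-8, 15), (4, 13), (10, 14), (10, 22), (10, 
[... 752 characters left out ...]
80 362 y [-70.  76.] xmin/max by y-bin [0, (12, 16), (6, 15), (-8, 16), (-11, 16), 0, 0, 0, 0, 0, (12, 13), (-7, 16), (6, 15), (-5, 17), 0]
-70 219 y [-54.  58.] xmin/max by y-bin [0, 0, (7, 9), (-7, 14), (-8, 13), 0, 0, 0, 0, 0, 0, (7, 13), (-3, 13), 0, 0]
-60 249 y [-54.  59.] xmin/max by y-bin [0, 0, (6, 9), (-11, 14), (-8, 13), 0, 0, 0, 0, 0, 0, (7, 13), (-5, 10), 0, 0]
-50 238 y [-54.  58.] xmin/max by y-bin [0, 0, (7, 7), (-8, 14), (-9, 13), 0, 0, 0, 0, 0, 0, (6, 13), (-6, 9), 0, 0]
-40 162 y [-52.  57.] xmin/max by y-bin [0, 0, 0, (-7, 14), (-8, 13), 0, 0, 0, 0, 0, 0, (2, 14), (-4, 9), 0, 0]
-30 6 y [-42.  51.] xmin/max by y-bin [0, 0, 0, 0, (-7, 8), 0, 0, 0, 0, 0, 0, (0, 2), 0, 0, 0]
```

View pics/g.png

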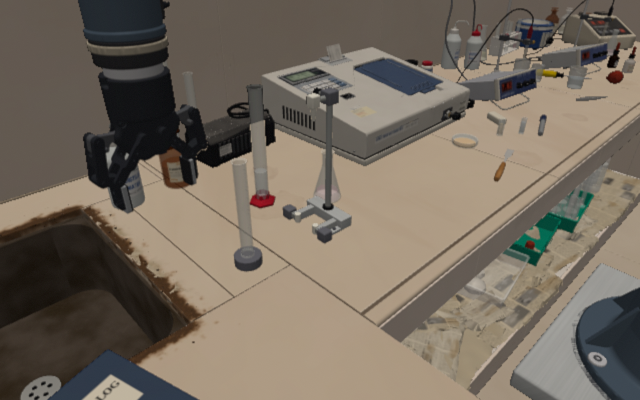

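The picture shows the gripper at upper left with wide knuckles. Depth puts them at |y|≈75 mm, which is farther out than the finger backs (~57 mm), but only |x|≤16 mm. A push with the finger back would therefore bring a knuckle onto the tube. I'll push with the finger's outer side edge instead. First I'll check the fingertip height by projection.

Run:
```python
from plant import r
from h import *
from scipy.spatial.transform import Rotation as Ro
s=r.sense(); q=s["tcp_rot"]; T=Ro.from_quat([*q[1:],q[0]])
print(s["position"],s["clock"])
f=r.grab_frame("scene"); np.savez("g.npz",**f)
for y in(-57,-43,43,57):
  for z in(-35,-5,8):
    p=T.apply([11e-3,y/1e3,z/1e3])+s["position"]; print(y,z,cv2.projectPoints(p[None],np.array(f["rvec"]),np.array(f["tvec"]),f["mtx"],None)[0].ravel().round())
c=cv2.resize(f["pixels"][90:220,70:220],None,fx=4,fy=4); cv2.imwrite("pics/gc.png",c)
# dark columns: lowest dark pixel
g=f["pixels"].max(-1)
for u in range(88,210,6): 
    v=np.where(g[100:230,u]<60)[0]; print((u,100+v.max()) if len(v) else u,end=" ")
```

```text
[0.55013649 0.40515669 0.15528076] 6.55
-57 -35 [202. 179.]
-57 -5 [205. 198.]
-57 8 [206. 206.]
-43 -35 [193. 183.]
-43 -5 [196. 202.]
-43 8 [198. 210.]
43 -35 [134. 209.]
43 -5 [139. 230.]
43 8 [141. 238.]
57 -35 [123. 214.]
57 -5 [129. 234.]
57 8 [131. 243.]
(88, np.int64(229)) (94, np.int64(229)) (100, np.int64(188)) (106, np.int64(189)) (112, np.int64(196)) (118, np.int64(208)) (124, np.int64(211)) (130, np.int64(202)) (136, np.int64(170)) (142, np.int64(161)) (148, np.int64(161)) (154, np.int64(157)) (160, np.int64(156)) (166, np.int64(154)) (172, np.int64(148)) (178, np.int64(152)) (184, np.int64(182)) (190, np.int64(185)) (196, np.int64(179)) (202, np.int64(161)) (208, np.int64(164))
```

View pics/gc.png

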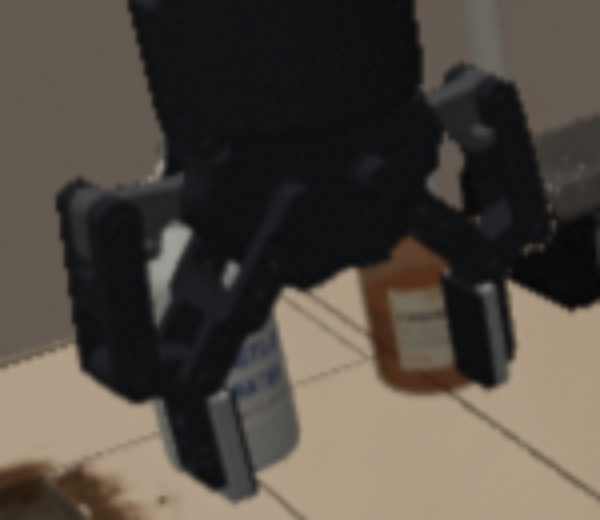

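move_arm(commands=[0, 0, 0, -10, 0, 0, 0, 0, -10, 0, 0, 0, 0, -10, 0, 0, 0, 0, -10, 0, 0, 0, 0, -10, 0, 0, 0, 0, -10, 0, 0, 0, 0, -10, 0, 22, 9, 20, 0, 0, 22, 9, 20, 0, 0, 22, 9, 20, 0, 0])

```text
clock: 7.85
position: [0.5085, 0.3493, 0.0996]
tcp_rot: [0.001, -0.61, 0.792, -0.0]
ft_force: [0.9, 0.6, 0.4]
width: 0.0855
grasp_force: 0.0
```

move_arm(commands=[0, 0, 20, 0, 0, 0, 0, 20, 0, 0, 0, 0, 20, 0, 0, 0, 0, 20, 0, 0, 0, 0, 0, 0, 0, 0, 0, 0, 0, 0, 0, 0, 0, 0, 0, 0, 0, 0, 0, 0, 0, 0, 0, 0, 0, 0, 0, 0, 0, 0])

```text
clock: 9.1
position: [0.5084, 0.3501, 0.0185]
tcp_rot: [0.0, -0.61, 0.792, 0.0]
ft_force: [0.5, -0.3, -0.6]
width: 0.0856
grasp_force: 0.0
```

```bash
cat > look.py <<'E'
from plant import r
from h import *
import sys
from scipy.spatial.transform import Rotation as Ro
np.set_printoptions(suppress=True,precision=4)
X=np.array([-.033,-.9995]);Y=np.array([.9995,-.033]);SEAT=np.array([.5697,.1155])
def foot(P,guess):
    m=(P[...,2]>.011)&(P[...,2]<.026)&(np.hypot(P[...,0]-guess[0],P[...,1]-guess[1])<.034)
    p=P[m]; return np.median(p[:,:2],0),p,m
if __name__=="__main__":
    s=r.sense(); q=s["tcp_rot"]; T=Ro.from_quat([*q[1:],q[0]])
    print(s["clock"],s["position"],"hx",np.degrees(np.arctan2(*T.apply([1,0,0])[1::-1])),s["ft_force"])
    f=r.grab_frame("scene"); g=r.grab_frame("top"); n=sys.argv[1]
    np.savez(n+"s.npz",**f);np.savez(n+"t.npz",**g)
    cv2.imwrite(f"pics/{n}.png",np.hstack([cv2.resize(f["pixels"][130:290,160:360],None,fx=2,fy=2),cv2.resize(g["pixels"][120:280,180:380],None,fx=2,fy=2)]))
    t=T.inv().apply(cloud(f).reshape(-1,3)-s["position"])*1000
    W=cloud(f).reshape(-1,3)
    for sg in(-1,1):
        m=(abs(t[:,0])<20)&(abs(t[:,1]-50*sg)<12)&(t[:,2]>-80)&(W[:,2]>.006)
        if m.sum()>5: print("finger",sg,m.sum(),"x",np.percentile(t[m,0],[1,99]),"y",np.percentile(t[m,1],[1,99]),"zmax",np.percentile(t[m,2],[90,98]),"wz",np.percentile(W[m,2],[2,10]))
E
python3 look.py a
```

```text
9.1 [0.5084 0.3501 0.0185] hx -104.77211414927486 [ 0.4637 -0.2525 -0.5855]
finger -1 166 x [-13.1671   8.8647] y [-47.942 -38.743] zmax [-34.0035 -29.6313] wz [0.0482 0.0525]
finger 1 295 x [-14.1549   9.6613] y [45.5928 59.7349] zmax [-36.6268 -30.079 ] wz [0.0486 0.0552]
```

View pics/a.png

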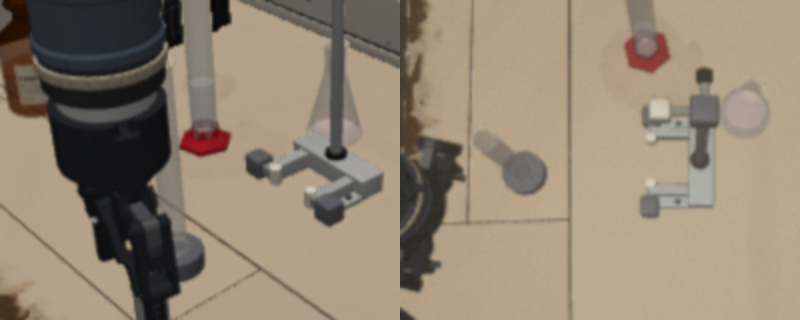

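Left panel: the gripper stands beside the small cylinder, its foot at about (185,255), with a gap. Right panel: foot at (524,173), rollers at (651,138) and (650,185). Depth puts the fingertips about 30 mm behind the TCP, so I'll descend in stages.

move_arm(commands=[0, 0, 2, 0, 0, 0, 0, 2, 0, 0, 0, 0, 2, 0, 0, 0, 0, 2, 0, 0, 0, 0, 2, 0, 0, 0, 0, 2, 0, 0, 0, 0, 2, 0, 0, 0, 0, 0, 0, 0, 0, 0, 0, 0, 0, 0, 0, 0, 0, 0])

```text
clock: 10.45
position: [0.5085, 0.3501, 0.0045]
tcp_rot: [0.0, -0.61, 0.792, 0.0]
ft_force: [-0.9, 0.2, -0.2]
width: 0.0854
grasp_force: 0.0
```

```bash
python3 look.py b
python3 - <<'E'
from look import *
f=dict(np.load("bs.npz")); cv2.imwrite("pics/bw.png",cv2.resize(f["pixels"][180:340,180:300],None,fx=4,fy=3.5))
g=dict(np.load("bt.npz"));P=cloud(g)
p=foot(P,(.563,.272))[1]; h=cv2.convexHull((p[:,:2]*1e4).astype(np.float32)); c=cv2.minEnclosingCircle(h); print(np.array(c[0])/1e4,c[1]/1e4)
E
```

```text
10.45 [0.5085 0.3501 0.0045] hx -104.77318768434094 [-0.9266  0.205  -0.1628]
finger -1 153 x [-13.1205   8.6365] y [-47.9895 -38.5369] zmax [-33.5409 -29.8421] wz [0.0344 0.0381]
finger 1 276 x [-13.6593   9.4299] y [44.4607 59.5776] zmax [-37.     -30.4064] wz [0.0349 0.0415]
[0.5637 0.2732] 0.023636268615722655
```

View pics/bw.png

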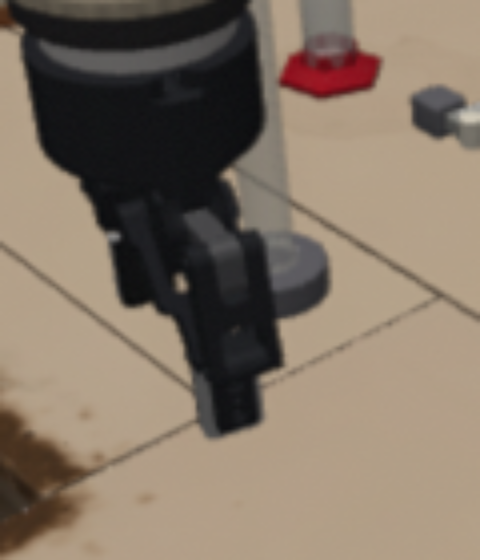

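The finger hangs clear of the foot with no contact at TCP z = 4.5 mm, which confirms tips at about 35 mm. I'll lower 26 mm to foot height.

move_arm(commands=[0, 1.5, 3, 0, 0, 0, 0, 3, 0, 0, 0, 0, 3, 0, 0, 0, 0, 3, 0, 0, 0, 0, 3, 0, 0, 0, 0, 3, 0, 0, 0, 0, 3, 0, 0, 0, 0, 3, 0, 0, 0, 0, 2, 0, 0, 0, 0, 0, 0, 0])

```text
clock: 11.8
position: [0.5069, 0.3504, -0.0217]
tcp_rot: [-0.0, -0.61, 0.792, 0.0]
ft_force: [0.3, 0.2, 0.2]
width: 0.0852
grasp_force: 0.0
```

```bash
python3 look.py c
```

```text
11.8 [ 0.5069  0.3504 -0.0217] hx -104.77294758946933 [0.2701 0.1519 0.162 ]
finger -1 139 x [-13.4483   9.7959] y [-48.8459 -38.9298] zmax [-33.3287 -30.4032] wz [0.0086 0.0116]
finger 1 254 x [-13.7351   9.6573] y [45.3297 59.4229] zmax [-36.2291 -30.0318] wz [0.0083 0.0145]
```

move_arm(commands=[7.6, -2.6, 3, 0, 0, 7.6, -2.6, 0, 0, 0, 5.7, -2, 0, 0, 0, 3.8, -1.3, 0, 0, 0, 3.8, -1.3, 0, 0, 0, 3.8, -1.3, 0, 0, 0, 3.8, -1.3, 0, 0, 0, 3.8, -1.3, 0, 0, 0, 3.8, -1.3, 0, 0, 0, 3.8, -1.3, 0, 0, 0])

```text
clock: 13.15
position: [0.5107, 0.3002, -0.0245]
tcp_rot: [0.0, -0.61, 0.792, 0.0]
ft_force: [-0.2, 2.0, 0.1]
width: 0.0854
grasp_force: 1.1
```

```bash
cat > meas.py <<'E'
from look import *
s=r.sense(); q=s["tcp_rot"]; T=Ro.from_quat([*q[1:],q[0]]); n=sys.argv[1]
g=r.grab_frame("top"); np.savez(n+"t.npz",**g); P=cloud(g); im=g["pixels"].astype(int)
# bench-height dark-grey disc: depth band near guess
gs=np.array([float(a) for a in sys.argv[2:4]])
p=foot(P,gs)[1]; h=cv2.convexHull((p[:,:2]*1e4).astype(np.float32)); c=cv2.minEnclosingCircle(h); F=np.array(c[0])/1e4-np.array([.0004,.0005])
xy=lambda v:(1000*np.dot(v,X),1000*np.dot(v,Y))
K=T.apply([.011,-.057,0])[:2]+s["position"][:2]
d=T.inv().apply([*(F-K),0])*1000
hx=np.degrees(np.arctan2(*T.apply([1,0,0])[1::-1]))
print("t",s["clock"],"tcp",s["position"],"F",s["ft_force"],"hx",hx.round(2))
print("foot",F,"r",c[1]/10,"station xy mm",np.round(xy(F-SEAT),1),"from corner (tool)",d.round(1),"gap",np.hypot(*d[:2])-23.5,"normal heading",hx-np.degrees(np.arctan2(d[1],d[0])))
cv2.imwrite(f"pics/{n}.png",cv2.resize(g["pixels"][120:240,200:360],None,fx=5,fy=5))
E
python3 meas.py d .566 .235
```

```text
t 13.15 tcp [ 0.5107  0.3002 -0.0245] F [-0.2387  1.9753  0.1408] hx -104.76
foot [0.5673 0.2531] r 23.179728698730468 station xy mm [-137.5   -7. ] from corner (tool) [20.1 -9.7 -0. ] gap -1.158776374607477 normal heading -79.01896656486059
```

The corner contact steers unstably. I'll switch to the finger's flat side face, where the normal stays fixed, and check the clearance to the spout and wrist.

move_arm(commands=[-5, 0, 0, 0, 0, 0, 0, 0, -8.7, 0, 0, 0, 0, -8.7, 0, 7, -1, 0, 0, 0, 6, 0, 0, 0, 0, 5, 0, 0, 0, 0, 5, 0, 0, 0, 0, 5, 0, 0, 0, 0, 5, 0, 0, 0, 0, 5, 0, 0, 0, 0])

```text
clock: 14.45
position: [0.5146, 0.267, -0.0246]
tcp_rot: [-0.0, 0.723, -0.691, -0.0]
ft_force: [-0.3, 0.5, -0.8]
width: 0.0854
grasp_force: 0.8
```

```bash
python3 meas.py e .568 .234
python3 - <<'E'
from look import *
f=dict(np.load("g.npz"));P=cloud(f).reshape(-1,3)
d=P[:,:2]-[.5501,.4052]; a=np.hypot(*d.T)
for z in range(250,480,20):
    m=(abs(P[:,2]-z/1e3)<.01)&(a<.12); print(z,"R",np.percentile(a[m],[50,99]).round(3) if m.sum()>5 else None,end="; ")
g=dict(np.load("top0.npz"));P=cloud(g); Q=P[165:196,296:345].reshape(-1,3); Q=Q[Q[:,2]>.235]
d=(Q[:,:2]-SEAT); st=np.c_[d@X,d@Y]*1000
print("\nhead: x",np.percentile(st[:,0],[1,99]),"y",np.percentile(st[:,1],[1,99]))
w=(st[:,0]<10); print("front part x",st[w].min(0),st[w].max(0),Q[w][:,2].min())
E
```

```text
t 14.45 tcp [ 0.5146  0.267  -0.0246] F [-0.3301  0.5368 -0.8248] hx -87.38
foot [0.5694 0.2343] r 24.489773559570313 station xy mm [-118.7   -4.2] from corner (tool) [24.2  3.8 -0. ] gap 0.9694849167716661 normal heading -96.21673574798568
250 R [0.043 0.076]; 270 R [0.035 0.073]; 290 R [0.039 0.071]; 310 R [0.039 0.041]; 330 R [0.039 0.041]; 350 R [0.034 0.041]; 370 R [0.041 0.044]; 390 R [0.041 0.044]; 410 R [0.04  0.047]; 430 R [0.041 0.044]; 450 R None; 470 R None; 
head: x [-7.9127 46.8957] y [-154.2814   16.5537]
front part x [-8.5194 -8.2434] [9.7484 8.8478] 0.23565289279384938
```

move_arm(commands=[5, 0, 0, 0, 0, 5, 0, 0, 0, 0, 5, 0, 0, 0, 0, 5, 0, 0, 0, 0, 5, 0, 0, 0, 0, 5, 0, 0, 0, 0, 5, 0, 0, 0, 0, 5, 0, 0, 0, 0, 5, 0, 0, 0, 0, 0, 0, 0, 0, 0])

```text
clock: 15.75
position: [0.5168, 0.2218, -0.0245]
tcp_rot: [0.0, 0.723, -0.691, 0.0]
ft_force: [-0.5, -1.7, -0.5]
width: 0.0856
grasp_force: 0.0
```

```bash
python3 meas.py f .571 .189
```

```text
t 15.75 tcp [ 0.5168  0.2218 -0.0245] F [-0.4573 -1.7294 -0.5359] hx -87.4
foot [0.5786 0.1895] r 23.014332580566407 station xy mm [-74.3   6.4] from corner (tool) [24.  -3.3  0. ] gap 0.7195953544512008 normal heading -79.59105316315332
```

View pics/f.png

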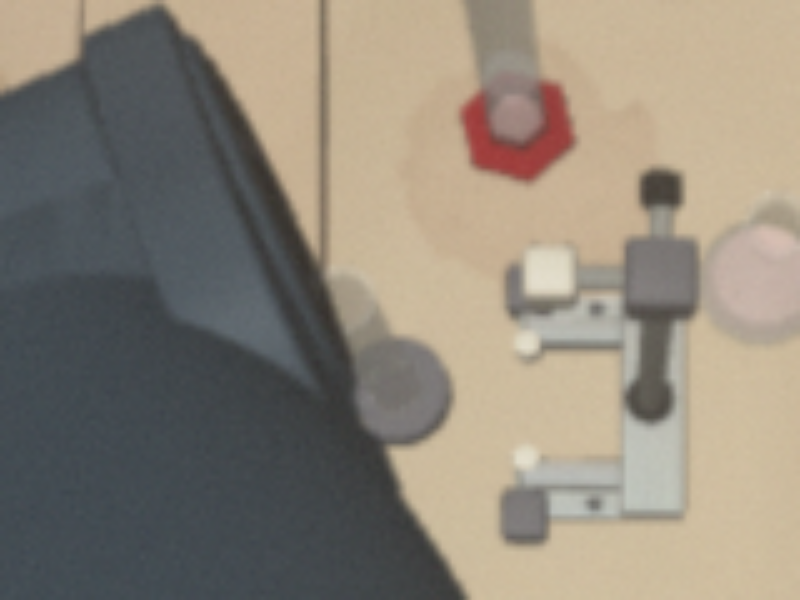

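The crop shows the foot at about (400,391), with the rollers at (528,343) and (527,458). The foot has drifted about 4.5 mm toward +y of the station. I'll back off, turn to heading −103° and take it on the face again, nearer the finger's middle.

move_arm(commands=[-12.5, 0, 0, 0, 0, -12.5, 0, 0, 0, 0, 0, 0, 0, 7.8, 0, 0, 0, 0, 7.8, 0, 0.6, -7.4, 0, 0, 0, 0.6, -7.4, 0, 0, 0, 0.5, -7.5, 0, 0, 0, 0, 0, 0, 0, 0, 3, 0, 0, 0, 0, 0, 0, 0, 0, 0])

```text
clock: 17.05
position: [0.5359, 0.2374, -0.0246]
tcp_rot: [-0.0, -0.623, 0.782, 0.0]
ft_force: [0.4, 0.3, -0.9]
width: 0.0855
grasp_force: 0.0
```

```bash
python3 meas.py i .577 .190
python3 - <<'E'
from look import *
g=dict(np.load("it.npz")); P=cloud(g)
m=P[...,2]>.12; m[:,350:]=0; Q=P[m]; st=np.c_[(Q[:,:2]-SEAT)@X,(Q[:,:2]-SEAT)@Y]*1000
for lo,hi in((.12,.2),(.2,.27),(.27,.35),(.35,.45),(.45,.7)):
    k=(Q[:,2]>lo)&(Q[:,2]<hi)&(abs(st[:,1])<60); k&=st[:,0]<-15
    print(lo,k.sum(),"max station x of arm",np.percentile(st[k,0],99).round(1) if k.sum() else None)
E
```

```text
t 17.05 tcp [ 0.5359  0.2374 -0.0246] F [ 0.4335  0.3455 -0.8603] hx -102.97
foot [0.5785 0.1911] r 24.239544677734376 station xy mm [-75.9   6.3] from corner (tool) [24.6  5.1  0. ] gap 1.5879439045772408 normal heading -114.80862581278103
0.12 233 max station x of arm -65.3
0.2 8 max station x of arm -80.1
0.27 40 max station x of arm -57.9
0.35 116 max station x of arm -52.7
0.45 5135 max station x of arm -55.5
```

View pics/i.png

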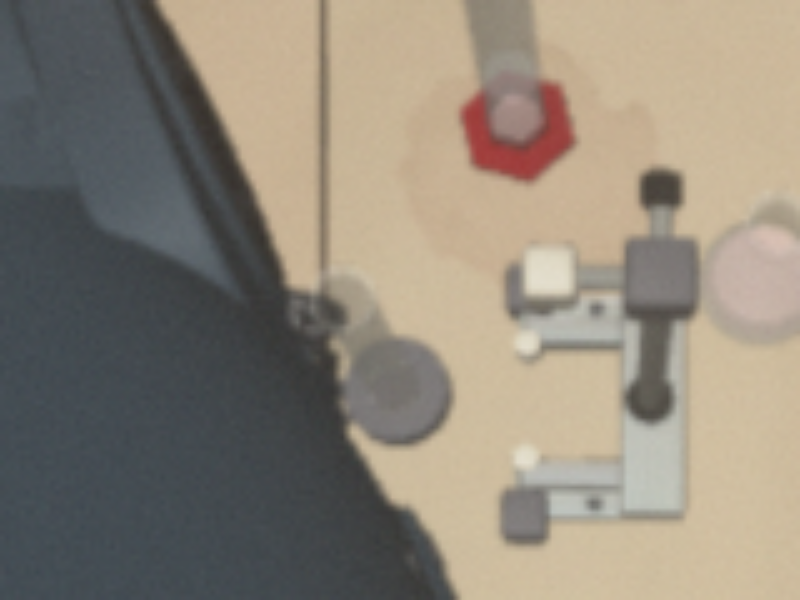

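The crop shows the foot at (398,391), not disturbed, and the finger standing just behind it. I'll push 25 mm along this heading.

move_arm(commands=[2.5, 0, 0, 0, 0, 2.5, 0, 0, 0, 0, 2.5, 0, 0, 0, 0, 2.5, 0, 0, 0, 0, 2.5, 0, 0, 0, 0, 2.5, 0, 0, 0, 0, 2.5, 0, 0, 0, 0, 2.5, 0, 0, 0, 0, 2.5, 0, 0, 0, 0, 2.5, 0, 0, 0, 0])

```text
clock: 18.35
position: [0.5306, 0.2132, -0.0245]
tcp_rot: [0.0, -0.623, 0.782, 0.0]
ft_force: [0.2, 2.2, 0.5]
width: 0.0851
grasp_force: 1.1
```

```bash
python3 meas.py k .5725 .166
python3 - <<'E'
from look import *
# foot circle by dark mask in enlarged crop, unoccluded right side: right-edge fit
g=dict(np.load("kt.npz")); c=cv2.resize(g["pixels"][120:240,200:360],None,fx=5,fy=5); im=c.astype(int)
gray=(im.max(-1)<130)&((im.max(-1)-im.min(-1))<35)&(im.max(-1)>75)
n,l,st,ce=cv2.connectedComponentsWithStats(gray.astype(np.uint8)); 
for i in range(1,n):
    if st[i,4]>1500: print(st[i],ce[i].round())
E
```

```text
t 18.35 tcp [ 0.5306  0.2132 -0.0245] F [0.2207 2.2281 0.5151] hx -102.97
foot [0.5746 0.1655] r 22.809550476074218 station xy mm [-50.1   3.2] from corner (tool) [25.6  3.4 -0. ] gap 2.3492970303971106 normal heading -110.58776150857878
[     0      0    575    600 207528] [192. 337.]
[ 624  239   73  184 7945] [657. 320.]
```

move_arm(commands=[2, 0, 0, 0, 0, 2, 0, 0, 0, 0, 2, 0, 0, 0, 0, 2, 0, 0, 0, 0, 2, 0, 0, 0, 0, 2, 0, 0, 0, 0, 0, 0, 0, 0, 0, 0, 0, 0, 0, 0, 0, 0, 0, 0, 0, 0, 0, 0, 0, 0])

```text
clock: 19.65
position: [0.5278, 0.2015, -0.0247]
tcp_rot: [-0.0, -0.623, 0.783, -0.0]
ft_force: [0.6, -0.3, 0.2]
width: 0.0858
grasp_force: 0.1
```

```bash
python3 meas.py l .572 .154
```

```text
t 19.65 tcp [ 0.5278  0.2015 -0.0247] F [ 0.5715 -0.2662  0.1936] hx -102.98
foot [0.5715 0.1365] r 28.0843505859375 station xy mm [-21.    1.1] from corner (tool) [42.5 -0.2  0. ] gap 19.01430225273156 normal heading -102.7335822854445
```

View pics/l.png

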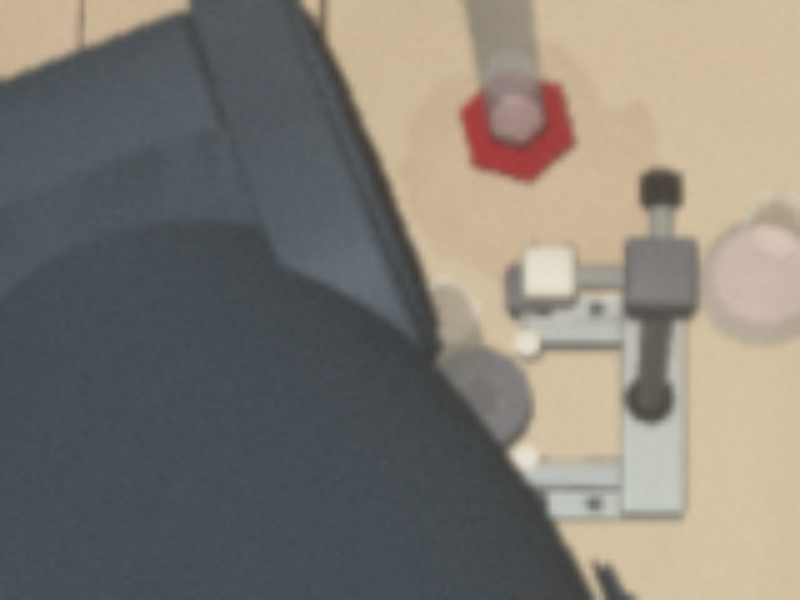

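The crop shows the foot, right edge at x≈533 and centre about (480,400), centred between the rollers about 39 mm short of the seat. I'll realign the finger to the station's axis and push on.

move_arm(commands=[-6, 0, 0, 0, 0, 0, 0, 0, -5.6, 0, 0, 0, 0, -5.5, 0, 4.6, 6.5, 0, 0, 0, 8, 0, 0, 0, 0, 2, 0, 0, 0, 0, 2, 0, 0, 0, 0, 2, 0, 0, 0, 0, 2, 0, 0, 0, 0, 0, 0, 0, 0, 0])

```text
clock: 20.95
position: [0.5222, 0.187, -0.0245]
tcp_rot: [0.0, -0.695, 0.719, -0.0]
ft_force: [-0.2, 0.5, -0.2]
width: 0.0849
grasp_force: 0.5
```

```bash
python3 meas.py n .571 .145
python3 - <<'E'
from look import *
f=r.grab_frame("scene"); cv2.imwrite("pics/ns.png",cv2.resize(f["pixels"][140:260,210:370],None,fx=5,fy=5))
E
```

```text
t 20.95 tcp [ 0.5222  0.187  -0.0245] F [-0.1859  0.4673 -0.1544] hx -91.88
foot [0.5816 0.1308] r 19.939747619628907 station xy mm [-15.7  11.4] from corner (tool) [43.2 -4.2 -0. ] gap 19.92475696447746 normal heading -86.27665266163999
```

View pics/ns.png

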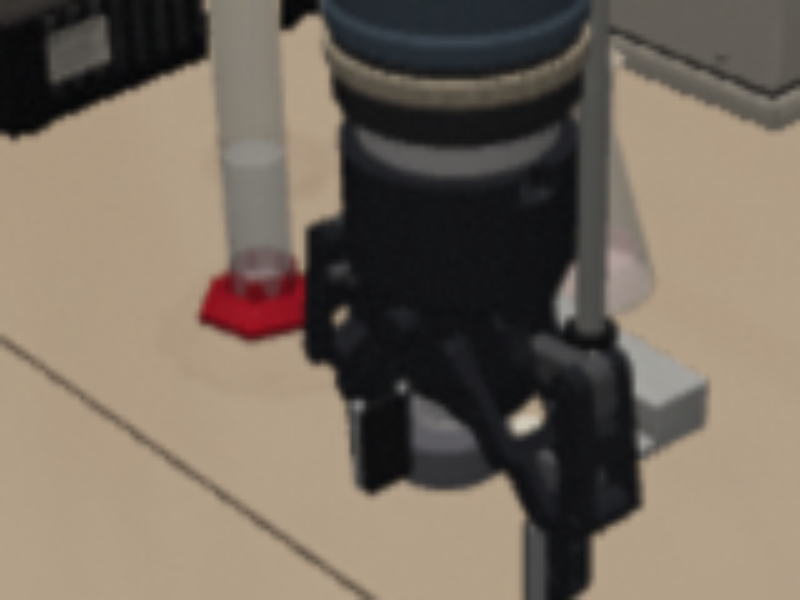

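The scene crop shows the finger's side, at about (385,440), against the foot at (445,460). The tube stands hidden behind the gripper. I'll push on through the catches.

move_arm(commands=[1.5, 0, 0, 0, 0, 1.5, 0, 0, 0, 0, 1.5, 0, 0, 0, 0, 1.5, 0, 0, 0, 0, 1.5, 0, 0, 0, 0, 1.5, 0, 0, 0, 0, 1.5, 0, 0, 0, 0, 1.5, 0, 0, 0, 0, 0, 0, 0, 0, 0, 0, 0, 0, 0, 0])

```text
clock: 22.3
position: [0.5211, 0.1757, -0.0245]
tcp_rot: [0.0, -0.696, 0.718, 0.001]
ft_force: [-2.4, 4.6, 1.0]
width: 0.0853
grasp_force: 2.7
```

```bash
python3 meas.py o .571 .13
python3 - <<'E'
from look import *
f=r.grab_frame("scene"); a=cv2.resize(f["pixels"][140:260,260:360],None,fx=4,fy=5)
b=cv2.resize(dict(np.load("ot.npz"))["pixels"][150:250,270:350],None,fx=5,fy=6)
cv2.imwrite("pics/os.png",np.hstack([a,b]))
E
```

```text
t 22.3 tcp [ 0.5211  0.1757 -0.0245] F [-2.4469  4.605   0.9722] hx -91.82
foot [0.5877 0.1185] r 15.817855834960938 station xy mm [-3.6 17.9] from corner (tool) [ 44.1 -11.5  -0.1] gap 22.024982224814856 normal heading -77.23128205080793
```

View pics/os.png

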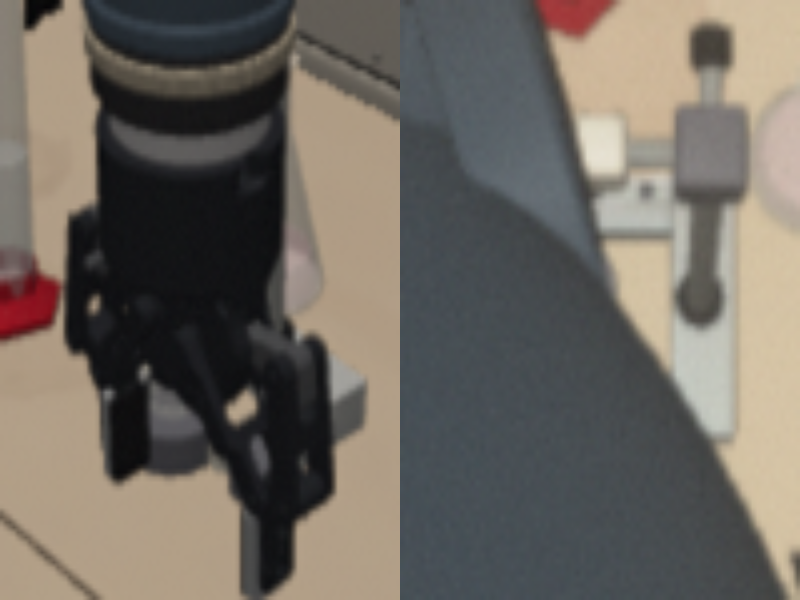

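Left panel: the finger is at (128,430) against the foot at (175,440). Right panel: the arm hides most of the foot. I've now viewed 13 pictures, over the limit of 10, so from here I'll use numbers only. The push force leans sideways, so I'll locate the foot from its wall points, with the camera bias calibrated on the first frame.

```bash
cat > fit.py <<'E'
from look import *
from scipy.optimize import least_squares
def fit(f,c0,ex=None):
    P=cloud(f).reshape(-1,3); im=f["pixels"].reshape(-1,3).astype(int)
    m=(P[:,2]>.003)&(P[:,2]<.015)&(np.hypot(*(P[:,:2]-c0).T)<.031)&(im.max(1)>45)
    p=P[m][:,:2]
    if ex is not None: p=p[ex(p)]
    s=least_squares(lambda c:np.hypot(*(p-c).T)-.0235,c0,loss="soft_l1",f_scale=.0015)
    return s.x,len(p),np.median(abs(s.fun))
B=np.array([.5632,.2728])-fit(dict(np.load("scene0.npz")),np.array([.5600,.2755]))[0]
if __name__=="__main__":
    s=r.sense(); q=s["tcp_rot"]; T=Ro.from_quat([*q[1:],q[0]])
    f=r.grab_frame("scene"); c0=np.array([float(a) for a in sys.argv[1:3]])-B
    ex=lambda p:T.inv().apply(np.c_[p+B-s["position"][:2],0*p[:,0]])[:,0]>.014
    c,n,e=fit(f,c0,ex); F=c+B; d=F-SEAT
    t=T.inv().apply([*(F-s["position"][:2]),0])*1000
    print("B",B,"foot",F,n,e,"station",1000*d@X,1000*d@Y,"in tool",t[:2],"force",s["ft_force"],"tcp",s["position"],s["clock"])
E
python3 fit.py .571 .142
python3 - <<'E'
from fit import *
# check on the mid-way frame 'd'? rollers in scene0 as white blobs at z=.02
f=dict(np.load("scene0.npz")); im=f["pixels"]; 
for g,z in((( .5966,.1330),.02),((.5456,.1349),.02)):
    P=cloud(f); m=(np.hypot(P[...,0]-g[0]+B[0],P[...,1]-g[1]+B[1])<.010)&(abs(P[...,2]-.02)<.006)&(im.min(-1)>110)
    print(m.sum(),P[m].mean(0)+[*B,0] if m.sum() else None)
E
```

```text
B [ 0.0027 -0.0035] foot [0.5739 0.1368] 81 0.0009428487635214332 station -21.46994094059808 3.476707103910499 in tool [ 37.1717 -54.0073] force [-3.1587  4.5727  0.8947] tcp [ 0.5211  0.1757 -0.0246] 22.4
25 [0.5969 0.1327 0.0184]
36 [0.5433 0.1345 0.0182]
```

move_arm(commands=[-4, 0, 0, 0, 0, 0, -4.5, 0, 0, 0, 2, 0, 0, 0, 0, 2, 0, 0, 0, 0, 1.5, 0, 0, 0, 0, 1.5, 0, 0, 0, 0, 1.5, 0, 0, 0, 0, 1.5, 0, 0, 0, 0, 1.5, 0, 0, 0, 0, 0, 0, 0, 0, 0])

```text
clock: 23.7
position: [0.5259, 0.1672, -0.0246]
tcp_rot: [-0.0, -0.695, 0.719, -0.0]
ft_force: [0.8, 1.7, 1.0]
width: 0.0853
grasp_force: 1.4
```

```bash
python3 fit.py .571 .131
```

```text
B [ 0.0027 -0.0035] foot [0.5714 0.1275] 83 0.0013836703628851837 station -12.069806796485986 1.3211752034840956 in tool [ 38.1356 -46.7693] force [0.8116 1.6953 1.0171] tcp [ 0.5259  0.1672 -0.0246] 23.7
```

move_arm(commands=[1, 0, 0, 0, 0, 1, 0, 0, 0, 0, 1, 0, 0, 0, 0, 1, 0, 0, 0, 0, 1, 0, 0, 0, 0, 1, 0, 0, 0, 0, 1, 0, 0, 0, 0, 1, 0, 0, 0, 0, 1, 0, 0, 0, 0, 0, 0, 0, 0, 0])

```text
clock: 25.0
position: [0.5257, 0.1582, -0.0246]
tcp_rot: [-0.0, -0.695, 0.719, -0.0]
ft_force: [-1.2, 1.9, -0.9]
width: 0.0854
grasp_force: 0.6
```

```bash
python3 fit.py .57 .12
```

```text
B [ 0.0027 -0.0035] foot [0.5624 0.1164] 61 0.0016141921342797821 station -0.6357996872561807 -7.35098360318906 in tool [ 40.6328 -38.0592] force [-1.1597  1.9419 -0.9373] tcp [ 0.5257  0.1582 -0.0246] 25.0
```

move_arm(commands=[0.5, 0, 0, 0, 0, 0.5, 0, 0, 0, 0, 0.5, 0, 0, 0, 0, 0.5, 0, 0, 0, 0, 0.5, 0, 0, 0, 0, 0.5, 0, 0, 0, 0, 0, 0, 0, 0, 0, 0, 0, 0, 0, 0, 0, 0, 0, 0, 0, 0, 0, 0, 0, 0])

```text
clock: 26.3
position: [0.5257, 0.1554, -0.0245]
tcp_rot: [0.0, -0.695, 0.719, -0.0]
ft_force: [-0.6, 0.3, -0.9]
width: 0.0854
grasp_force: 0.3
```

move_arm(commands=[0.5, 0, 0, 0, 0, 0.5, 0, 0, 0, 0, 0.5, 0, 0, 0, 0, 0.5, 0, 0, 0, 0, 0, 0, 0, 0, 0, 0, 0, 0, 0, 0, 0, 0, 0, 0, 0, 0, 0, 0, 0, 0, 0, 0, 0, 0, 0, 0, 0, 0, 0, 0])

```text
clock: 27.55
position: [0.5255, 0.1535, -0.0245]
tcp_rot: [0.0, -0.695, 0.719, 0.0]
ft_force: [0.6, 1.4, -0.2]
width: 0.0851
grasp_force: 0.5
```

move_arm(commands=[0.4, 0, 0, 0, 0, 0.4, 0, 0, 0, 0, 0.4, 0, 0, 0, 0, 0, 0, 0, 0, 0, 0, 0, 0, 0, 0, 0, 0, 0, 0, 0, 0, 0, 0, 0, 0, 0, 0, 0, 0, 0, 0, 0, 0, 0, 0, 0, 0, 0, 0, 0])

```text
clock: 28.8
position: [0.5255, 0.1524, -0.0246]
tcp_rot: [0.0, -0.695, 0.719, 0.0]
ft_force: [-0.5, 4.5, 0.7]
width: 0.085
grasp_force: 2.1
```

move_arm(commands=[0.4, 0, 0, 0, 0, 0.4, 0, 0, 0, 0, 0.4, 0, 0, 0, 0, 0, 0, 0, 0, 0, 0, 0, 0, 0, 0, 0, 0, 0, 0, 0, 0, 0, 0, 0, 0, 0, 0, 0, 0, 0, 0, 0, 0, 0, 0, 0, 0, 0, 0, 0])

```text
clock: 30.05
position: [0.5257, 0.1522, -0.0245]
tcp_rot: [0.001, -0.696, 0.718, 0.001]
ft_force: [0.0, 8.8, -0.3]
width: 0.0855
grasp_force: 4.5
```

The force rose to 8.8 N with no further motion, so the foot is against the stop. I'll back straight off and check.

move_arm(commands=[-2, 0, 0, 0, 0, -6, 0, 0, 0, 0, -10, 0, 0, 0, 0, -15, 0, 0, 0, 0, -20, 0, 0, 0, 0, -20, 0, 0, 0, 0, -20, 0, 0, 0, 0, -20, 0, 0, 0, 0, -10, 0, 0, 0, 0, 0, 0, 0, 0, 0])

```text
clock: 31.3
position: [0.5294, 0.2747, -0.0247]
tcp_rot: [-0.0, -0.696, 0.718, 0.0]
ft_force: [0.1, 0.2, 0.3]
width: 0.0853
grasp_force: 0.0
```

```bash
python3 meas.py z .5697 .1155; python3 fit.py .5697 .1155
python3 - <<'E'
from look import *
g=dict(np.load("zt.npz")); P=cloud(g); g0=dict(np.load("top0.npz"))
px=lambda p:cv2.projectPoints(np.array([p]),np.array(g["rvec"]),np.array(g["tvec"]),g["mtx"],None)[0].ravel()
# foot top: dark pixels that were light bench at the start, near seat, at z~.018
d=(g["pixels"].astype(int).max(-1)<g0["pixels"].astype(int).max(-1)-25)
m=d&(np.hypot(P[...,0]-SEAT[0],P[...,1]-SEAT[1])<.032)&(P[...,2]<.026)
Q=ray(g,*np.nonzero(m)[::-1],.018)[:,:2]; st=np.c_[(Q-SEAT)@X,(Q-SEAT)@Y]*1000
print(m.sum(),"x range",np.percentile(st[:,0],[1,50,99]),"y range",np.percentile(st[:,1],[1,50,99]))
# tube verticality: glass points
t=(P[...,2]>.05)&(P[...,2]<.2)&(np.hypot(P[...,0]-SEAT[0],P[...,1]-SEAT[1])<.03)
for lo in(.05,.1,.15):
    k=t&(P[...,2]>lo)&(P[...,2]<lo+.05); q=P[k][:,:2]-SEAT
    print(lo,k.sum(),(np.median(q@X)*1000,np.median(q@Y)*1000) if k.any() else "")
E
```

```text
t 31.3 tcp [ 0.5294  0.2747 -0.0247] F [0.1006 0.1948 0.3215] hx -91.81
foot [0.5692 0.1148] r 33.95753784179688 station xy mm [ 0.8 -0.5] from corner (tool) [147.6  12.1   0. ] gap 124.61824542975788 normal heading -96.50874308429455
B [ 0.0027 -0.0035] foot [0.5724 0.1146] 115 0.0010645109419350693 station 0.786990949636954 2.728866579920403 in tool [157.936  -48.2746] force [-0.3841 -0.2739  0.6392] tcp [ 0.5292  0.274  -0.0247] 31.35
226 x range [-20.6044   1.4944  21.2342] y range [-21.6724  -6.147   18.4887]
0.05 43 (np.float64(1.1810360277899523), np.float64(-6.4955957216825055))
0.1 85 (np.float64(0.2685445278516472), np.float64(-4.088424622008138))
0.15 88 (np.float64(1.7694071078977496), np.float64(-4.231680180977349))
```

The foot's centre is within about 1 mm of the seat along the station's x and inside the rails. The tube is upright and the robot is clear.

```bash
python3 -c "
from plant import r
print(r.hand_in())"
```

```text
the job is handed in; nothing more can be done
None
```

The job is handed in (no verdict was returned): by my last measurement the small cylinder stands upright in the seat against the stop (x about 0–1 mm off) with the robot clear, but I pushed with the finger's side face held plumb, as the moves cannot tilt the tool, and viewed 13 pictures, over the limit of 10.

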